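# Switch on the microscope lamps

### The arm

A 7-joint arm with a two-finger parallel gripper is mounted at the origin on the work surface. World frame = base frame: x ahead of the robot, y to its left, z up, the work surface at z = 0. Lengths are in mm, angles in rad, forces in N, time in s.
With the tool pointing down it reaches from about 350 to 900 mm from the base axis. Payload 7.2 kg.
Tool frame: the origin (TCP) lies on the centre line of the jaws, within the pads' length; the fingertips stand 25 mm ahead of it and the grasp point (between the pads) lies 6 mm ahead of it; z points along the fingers, y is the line along which they close (so a half turn about z gives the same grasp; the last joint's range is limited). The gripper opens to 85 mm and grips with 20 to 120 N. Pads are 22 mm wide; open, the fingers measure 114 mm over their backs; the gripper's body (76 mm by 85 mm) begins 54 mm behind the grasp point. The pads swing forward as they close: fully open they stand 13 mm farther back than shut.
Start: joints at [1.191, 0.411, -0.013, 1.596, 0.006, 1.134, -0.082], TCP at [191.721, -594.871, 256.297] pointing down, gripper open.
Joint ranges: [-2.95, 2.95], [-0.29, 1.99], [-1.47, 1.44], [0.14, 2.54], [-1.03, 4.17], [0.13, 1.85], [-2.86, 2.86]. Speed limits (rad/s): [2.39, 2.39, 3.01, 3.01, 3.14, 3.14, 3.14].

### API

Orientations are given as a unit quaternion [x, y, z, w].
In Python, from rig import manip gives the robot as it stands.
- The arm moves only by the tool carry_out, never from a script. Its argument "motion" is a list of rows, each an object of numbers: "fingers": the finger opening in cm, from 0 to 8.54; "tx", "ty", "tz": the shift along the world's x, y, z in cm; "rx", "ry", "rz": the turn, a rotation vector about the world's x, y, z in rad. A call has exactly 8 rows; each row shifts and turns the commanded pose from where the row before left it; what a row does not reach is not made up. A row lasts 1/10 s, in which the tool goes at most 50 mm and 8.59 degrees, less where a joint would pass 70% of its speed; a pose out of reach is approached as far as the arm can. A call is refused whole if a number of a shift passes 5 or a number of a turn 0.15, either way. A call with a gripper value outside its range is refused whole. The fingers move at their own pace and stop on an object; "newtons" is the grip in N (left out, the last holds). Time passes only in rows, so rows that do not move let the fingers close, or fill a call up. It gives the time, the measured TCP pose, the force, the opening and the grip force at its end, in the units of the state.
- manip.sense(): the state, without advancing time (a new reading comes with each control period).
- manip.get_image(name): name is "scene" or "top"; returns the picture (384x512x3 uint8, blue, green, red); there is no depth.
- manip.camera_model(name): a dict with "intrinsics" (3x3 intrinsics, pixels), "R" (3x3) and "t" (3): a world point X has camera coordinates R X + t. Camera axes: x right, y down, z forward; pixel columns grow to the right and rows downward; lengths in mm; the calibration is good to about 2 mm. A picture is of the moment at which its call begins. camera_model takes no time and is no camera call.
- manip.finish_job(): hands the job in; it is judged then, once.
Trained networks look in the newest picture that a camera, given by its name, has taken for a name from the list of things; names that differ only in an ending like _2 or _b are one class to them, and where a whole thing is asked for, a point or a joint stands for the part that bears it (a point fixed in the world has none). Each returns a list of dicts, best first, with "confidence" (0 to 1); they miss things now and then, are a little off and sometimes report something else, mostly with a low value. They report only what shows in the picture. A call takes as long as a camera call.
- manip.masks_of(camera, name): "mask" (384x512 bool, what is visible of it) and "bbox" ([left, top, right, bottom] in pixels, round what is visible of it).
- manip.tip_of(camera, name): "point" ([column, row] in pixels: a listed point, or the origin of a listed thing).
The state is a dict: "time_s": time; "joints": joint angles; "joint_velocities": joint speeds; "joint_torque": joint torques, N m; "tcp_pos": TCP position; "tool_rot": TCP orientation; "force": force on the tool from outside, world axes, zero at the start; "wrist_torque": the same for the moment, N m; "opening": finger opening in mm; "finger_force": force on a finger pad.
Only numpy, scipy, OpenCV 4.12 (cv2) and the standard library are available. Lean on these libraries where they do the work, as an engineer would, in place of code of your own. Each camera call takes 0.05 s, during which the arm holds its last target. There are 200 camera calls.

### The job

Switch on the microscope lamps in the proper order, only by pressing: first push down the raised, white-dotted end of the red rocker on the power unit until it is fully on, then press the green key on the control pad fully in, then the yellow key fully in. Keep off the blue and white keys, and do not shift, tip or pick up the vials, jar and other loose things standing about.

Things in the scene. Friction and masses are not known exactly. Their poses are not given: they have to be found in the camera images.
- unit: White power unit fixed to the bench, 160 (x) x 140 (y) x 60 mm tall. Origin: centre of its underside. The rocker's pivot is at (-35, 0, 68) mm in its frame, on a black bezel 46 x 74 mm. Its yaw varies.
- rocker (a joint): Angle of the large red rocker switch on top of the power unit, rad: 0 = off, with its +y half (white dot) standing up; 0.36 = fully on, with that half level and the other half (black dot) standing up. It starts near 0 (up to 0.05). Pressing the raised half straight down takes about 3 to 5 N at its press point; it stays where it is left and stops hard at 0.36.
- rocker_on (a point): Press point on the rocker's surface, on the centre line of its white-dot half, 20 mm from the pivot line. The rocker is 34 mm wide (unit x) and has two flat halves, each 30 mm long, that meet in a shallow V at the pivot line (along unit x). The point is about 75 mm above the bench when off and 68 mm when on. Its x axis lies along the pivot line, its z axis points up (at joint value 0).
- pad: Black control pad with a thin red border, fixed to the bench, 150 x 150 mm, deck 34 mm above the bench. Origin: centre of its underside. Its four round keys stand in a square, 64 mm from centre to centre; which colour stands where varies.
- green_key (a joint): Travel of the green key, m: 0 = out (top 12 mm above the deck), 0.007 = fully in (top 5 mm above the deck, hard stop). It starts within 0.8 mm of out. Pressing takes about 3 to 4 N and it stays in where it is left; the robot cannot pull it out again. In this job it is the pad's power key, to be pressed.
- green_top (a point): Centre of the top face of the green key (26 mm across, in a steel bezel 34 mm across and 2.5 mm high); about 46 mm above the bench when out; z up. It moves with the key.
- yellow_key (a joint): Travel of the yellow key, m: 0 = out (top 12 mm above the deck), 0.007 = fully in (top 5 mm above the deck, hard stop). It starts within 0.8 mm of out. Pressing takes about 3 to 4 N and it stays in where it is left; the robot cannot pull it out again. In this job it is the lamp key, to be pressed.
- yellow_top (a point): Centre of the top face of the yellow key (26 mm across, in a steel bezel 34 mm across and 2.5 mm high); about 46 mm above the bench when out; z up. It moves with the key.
- blue_key (a joint): Travel of the blue key, m: 0 = out (top 12 mm above the deck), 0.007 = fully in (top 5 mm above the deck, hard stop). It starts within 0.8 mm of out. Pressing takes about 3 to 4 N and it stays in where it is left; the robot cannot pull it out again. In this job it is one that must stay out.
- blue_top (a point): Centre of the top face of the blue key (26 mm across, in a steel bezel 34 mm across and 2.5 mm high); about 46 mm above the bench when out; z up. It moves with the key.
- white_key (a joint): Travel of the white key, m: 0 = out (top 12 mm above the deck), 0.007 = fully in (top 5 mm above the deck, hard stop). It starts within 0.8 mm of out. Pressing takes about 3 to 4 N and it stays in where it is left; the robot cannot pull it out again. In this job it is one that must stay out.
- white_top (a point): Centre of the top face of the white key (26 mm across, in a steel bezel 34 mm across and 2.5 mm high); about 46 mm above the bench when out; z up. It moves with the key.
- vial_orange: Bystander: small glass vial with an orange plug, 25 mm across, 62 mm tall, standing loose on the top of the power unit beside the rocker. Origin: centre of its underside.
- vial_yellow: Bystander: small glass vial with a yellow plug, 25 mm across, 62 mm tall, standing loose on the bench between the power unit and the control pad. Origin: centre of its underside.
- jar: Bystander: amber glass jar with a black cap, 42 mm across, 62 mm tall, standing loose on the robot side of the power unit and pad. Origin: centre of its underside.
- dish: Bystander: flat clear dish with lid, 93 mm across, 15 mm tall, loose. Origin: centre of its underside.
- tape: Bystander: roll of red tape lying flat, 66 mm across, 18 mm tall, loose. Origin: centre of its underside.
- notebook: Bystander: blue notebook 210 x 148 x 14 mm, lying loose. Origin: centre of its underside.
- forceps: Bystander: steel forceps 130 mm long, 25 mm wide, 8 mm thick, lying loose along its x axis. Origin: centre of its underside.

How it is judged (in metres and radians):
On the way, in this order (a step that is already met when the one before it is completed fails the run):
1. the rocker is pushed fully on (value of joint rocker above 0.3 rad), for 0.1 s.
2. then the green key is pressed in (value of joint green_key above 0.0052 m), for 0.1 s.
3. then the yellow key is pressed in (value of joint yellow_key above 0.0052 m), for 0.1 s.
At the end, for the whole second after the job is handed in: The rocker is on (over 0.30 of 0.36 rad), the green and yellow keys are in (over 5.2 of 7 mm), and the blue and white keys are still out (under 3 mm) (value of joint rocker above 0.3 rad and value of joint each of green_key, yellow_key above 0.0052 m and value of joint each of blue_key, white_key below 0.003 m); the robot touches nothing.
It fails at once if the blue or white key is pressed (value of joint any of blue_key, white_key above 0.003 m).
It fails at once if a key is pressed before its turn ((value of joint green_key above 0.004 m and value of joint rocker below 0.25 rad) or (value of joint yellow_key above 0.004 m and value of joint green_key below 0.004 m)).
It fails at once if a loose bystander is shifted by more than 20 mm, lifted or carried (distance of any of vial_orange, vial_yellow, jar, dish, tape, notebook, forceps from where it was at the start of the episode above 0.02 m).
It fails at once if a vial or the jar is tipped (angle between any of vial_orange, vial_yellow, jar's own z axis and vertical above 0.5 rad).
It also fails if it takes over 45 s, if anything falls off the work surface, if the arm or the gripper's body presses on something with over 40 N, if the wrist force passes 120 N, or if a joint passes its speed limit or range.

## Working session

There is one attempt and no reset: what is moved stays moved. The work goes in short steps, Python scripts to look and compute and a tool call to move; the robot and the scene stay as the last step left them, time stands still between calls to the robot, and variables do not carry over. Pictures are saved under pics/ and viewed, at most 10 in all, crops included, and the job is handed in when it is done.

Besides the shell and the picture viewer there is one more tool, called after "Emit:" by a JSON object that holds its "api" and its "payload". carry_out: Moves the arm, as the interface text tells. Its arguments: {"type":"object","properties":{"motion":{"type":"array","items":{"type":"object","properties":{"fingers":{"type":"number"},"tx":{"type":"number"},"ty":{"type":"number"},"tz":{"type":"number"},"rx":{"type":"number"},"ry":{"type":"number"},"rz":{"type":"number"}}}},"newtons":{"type":"number"}},"required":["motion"]}

```bash
mkdir -p pics; cat > h.py <<'E'
import numpy as np, cv2
from rig import manip
def ray(cam,px,z):
    m=manip.camera_model(cam);K=np.array(m["intrinsics"]);R=np.array(m["R"]);t=np.array(m["t"]).ravel()
    c=-R.T@t; d=R.T@np.linalg.inv(K)@np.array([px[0],px[1],1.])
    return c+d*(z-c[2])/d[2]
def tri(pxs):
    A=[];b=[]
    for cam,px in pxs.items():
        c=ray(cam,px,0);d=ray(cam,px,100)-c;d/=np.linalg.norm(d)
        P=np.eye(3)-np.outer(d,d);A.append(P);b.append(P@c)
    return np.linalg.solve(sum(A),sum(b))
E
python3 - <<'E'
from h import *
ims=[manip.get_image(c) for c in("scene","top")]
cv2.imwrite("pics/s.png",ims[0]);cv2.imwrite("pics/t.png",ims[1])
Z=dict(rocker_on=75,green_top=46,yellow_top=46,blue_top=46,white_top=46,unit=0,pad=0,vial_orange=60,vial_yellow=0,jar=0)
for n,z in Z.items():
    o={}
    for c in("scene","top"):
        r=manip.tip_of(c,n)
        if r: o[c]=r[0]["point"]; print(n,c,np.round(o[c]),round(r[0]["confidence"],2),ray(c,o[c],z).round(1))
    if len(o)==2: print("   tri",tri(o).round(1))
for c in("scene","top"):
    m=manip.camera_model(c); print(c,(-np.array(m["R"]).T@np.array(m["t"]).ravel()).round())
s=manip.sense();print(s["time_s"],s["tcp_pos"],s["tool_rot"],s["opening"],s["force"])
E
```

```text
rocker_on scene [264. 162.] 0.73 [531.9 191.5  75. ]
rocker_on top [218. 200.] 0.71 [535.7 181.   75. ]
   tri [536.2 181.5  81.1]
green_top scene [196. 242.] 0.58 [ 569.4 -189.2   46. ]
green_top top [313. 191.] 0.36 [ 570.6 -171.5   46. ]
   tri [ 567.4 -177.6   37.4]
yellow_top scene [162. 247.] 0.57 [ 506.3 -248.7   46. ]
yellow_top top [334. 208.] 0.39 [ 506.9 -247.6   46. ]
   tri [ 506.5 -248.1   45.7]
blue_top scene [180. 254.] 0.4 [ 562.7 -241.8   46. ]
blue_top top [332. 192.] 0.62 [ 567.9 -245.4   46. ]
   tri [ 566.8 -244.7   50.6]
white_top scene [334. 206.] 0.5 [800.  138.2  46. ]
white_top top [314. 208.] 0.37 [ 507.3 -174.9   46. ]
   tri [674.7 -84.1 154.4]
unit scene [268. 192.] 0.73 [574.2 148.2   0. ]
unit top [229. 194.] 0.97 [569.4 147.5   0. ]
   tri [571.4 148.9  -2. ]
pad top [322. 201.] 0.93 [ 538.2 -211.8    0. ]
vial_orange scene [273. 185.] 0.52 [612.2 114.4  60. ]
vial_orange top [234. 182.] 0.55 [604.  125.7  60. ]
   tri [605.6 126.   50.9]
vial_yellow scene [258. 226.] 0.47 [637.1  -5.2   0. ]
vial_yellow top [378. 188.] 0.66 [ 590.8 -435.5    0. ]
   tri [ 663.2 -286.5  217.8]
jar scene [199. 199.] 0.61 [412.2   3.9   0. ]
jar top [264. 236.] 0.48 [406.8  11.5   0. ]
   tri [406.6  10.8  -6.4]
scene [1126. -751.  751.]
top [ 340.   60. 1381.]
1.1 [ 191.72357778 -594.86138285  256.32844518] [9.87873402e-01 1.55261521e-01 1.21882016e-05 3.12645486e-05] 85.22129477531675 [ 0.91456332 -0.26019766  0.12520186]
```

```bash
sleep 1
python3 - <<'E'
import cv2
t=cv2.imread("pics/t.png");s=cv2.imread("pics/s.png")
cv2.imwrite("pics/t1.png",cv2.resize(t[150:270,185:385],None,fx=4,fy=4,interpolation=cv2.INTER_CUBIC))
cv2.imwrite("pics/s1.png",cv2.resize(s[120:290,120:340],None,fx=3.5,fy=3.5,interpolation=cv2.INTER_CUBIC))
E
```

```text
(no output)
```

View pics/t1.png

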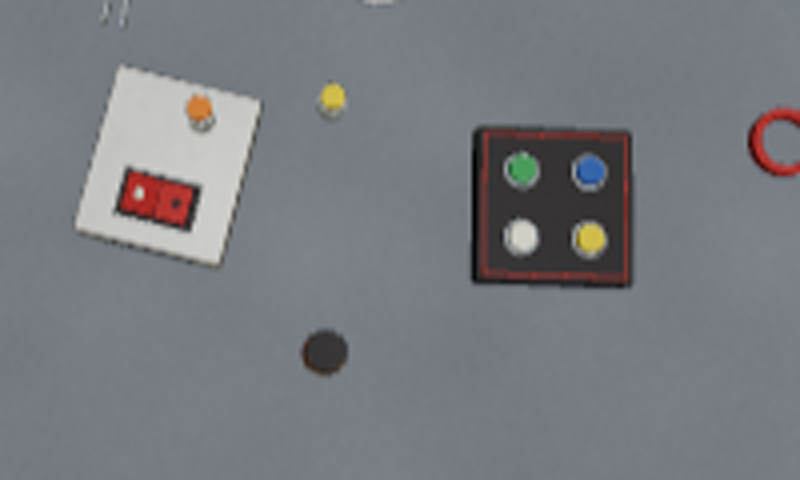

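View pics/s1.png

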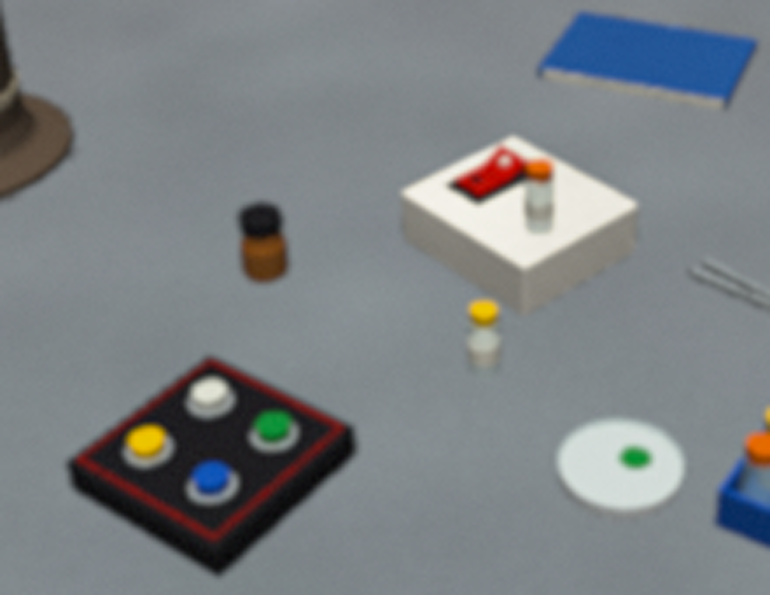

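The top view (crop offset 185,150, ×4) shows green at full-image pixel (315,192), blue (332,192), white (315,209) and yellow (332,209). The rocker's white dot is at about (219,198), the orange vial at about (235,178), and the jar cap at (266,238). I'll refine these with colour segmentation.

```bash
python3 - <<'E'
from h import *
t=cv2.imread("pics/t.png");s=cv2.imread("pics/s.png")
def cen(im,lo,hi,box):
    x0,y0,x1,y1=box;h=cv2.cvtColor(im[y0:y1,x0:x1],cv2.COLOR_BGR2HSV)
    m=cv2.inRange(h,lo,hi);n,_,st,c=cv2.connectedComponentsWithStats(m)
    k=1+st[1:,4].argmax();return c[k]+[x0,y0],st[k,4],m
G=((45,80,60),(85,255,255));B=((100,120,80),(125,255,255));Y=((18,100,120),(34,255,255));W=((0,0,185),(180,45,255))
tb=(308,184,340,217)
sb=dict(g=(190,236,205,248),b=(172,250,190,262),y=(153,238,171,253),w=(172,225,189,236))
P={}
for k,c in dict(g=G,b=B,y=Y,w=W).items():
    a=cen(t,*c,tb);b=cen(s,*c,sb[k]);p=ray("top",a[0],46);q=ray("scene",b[0],46);P[k]=p
    print(k,a[0].round(1),a[1],p.round(1),"|",b[0].round(1),b[1],q.round(1))
# rocker red
R=((0,150,90),(8,255,255)); c,n,m=cen(t,*R,(210,188,238,212)); 
h=cv2.cvtColor(t[188:212,210:238],cv2.COLOR_BGR2HSV);m=(((h[...,0]<8)|(h[...,0]>172))&(h[...,1]>130)).astype(np.uint8)
r=cv2.minAreaRect(cv2.findNonZero(m)); print("rocker rect",r, ray("top",np.array(r[0])+[210,188],72).round(1))
w=cen(t,(0,0,170),(180,90,255),(216,194,224,202));print("dot",w[0],w[1],ray("top",w[0],75).round(1))
# unit top
h=cv2.cvtColor(t,cv2.COLOR_BGR2HSV);m=cv2.inRange(h[150:225,195:260],(0,0,165),(180,45,255))
m=cv2.morphologyEx(m,cv2.MORPH_OPEN,np.ones((3,3)))
r=cv2.minAreaRect(cv2.findNonZero(m));bx=cv2.boxPoints(r)+[195,150]
C=np.array([ray("top",p,60) for p in bx]);print("unit corners",C.round(1),"centre",C.mean(0).round(1))
for i in range(4):
    d=C[(i+1)%4]-C[i];print(np.linalg.norm(d).round(1),np.degrees(np.arctan2(d[1],d[0])).round(1))
for n,px,z in(("vo",(234.6,177),122),("vy",(267.7,174.3),62),("jar",(265.9,237.6),62)):print(n,ray("top",px,z).round(1))
E
```

```text
g [315.2 191.8] 36 [ 567.7 -180.5   46. ] | [197.6 240.8] 82 [ 568.7 -183.5   46. ]
b [332.2 192.3] 34 [ 565.6 -244.7   46. ] | [179.9 255.5] 87 [ 566.4 -247.7   46. ]
y [332.1 209.1] 39 [ 501.9 -241.5   46. ] | [161.4 245.7] 85 [ 503.4 -246.5   46. ]
w [315.5 208.5] 32 [ 504.6 -179.3   46. ] | [179.3 231.4] 41 [ 504.6 -181.3   46. ]
rocker rect ((13.794118881225586, 11.323530197143555), (16.73495864868164, 9.943960189819336), 14.03624439239502) [537.  161.1  72. ]
dot [219.5 198. ] 6 [541.6 176.6  75. ]
unit corners [[513.5 237.1  60. ]
 [667.1 200.3  60. ]
 [630.6  65.6  60. ]
 [478.2 105.   60. ]] centre [572.4 152.   60. ]
157.9 -13.5
139.6 -105.2
157.4 165.5
136.8 75.0
vo [609.8 119.5 122. ]
vy [632.5  -1.6  62. ]
jar [397.3   7.9  62. ]
```

Emit:
{"api": "carry_out", "payload": {"motion": [{"fingers":0,"tx":1.8,"ty":3.9,"rz":0.126},{"fingers":0,"tx":1.8,"ty":3.9,"rz":0.126},{"fingers":0,"tx":1.8,"ty":3.9,"rz":0.126},{"fingers":0,"tx":1.8,"ty":3.9,"rz":0.126},{"fingers":0,"tx":1.8,"ty":3.9,"rz":0.126},{"fingers":0,"tx":1.8,"ty":3.9,"rz":0.126},{"fingers":0,"tx":1.8,"ty":3.9,"rz":0.126},{"fingers":0,"tx":1.8,"ty":3.9,"rz":0.126}]}}

```text
$.motion[0]: bad value
```

Emit:
{"api": "carry_out", "payload": {"motion": [{"fingers":0,"tx":1.8,"ty":3.9,"tz":0,"rx":0,"ry":0,"rz":0.126},{"fingers":0,"tx":1.8,"ty":3.9,"tz":0,"rx":0,"ry":0,"rz":0.126},{"fingers":0,"tx":1.8,"ty":3.9,"tz":0,"rx":0,"ry":0,"rz":0.126},{"fingers":0,"tx":1.8,"ty":3.9,"tz":0,"rx":0,"ry":0,"rz":0.126},{"fingers":0,"tx":1.8,"ty":3.9,"tz":0,"rx":0,"ry":0,"rz":0.126},{"fingers":0,"tx":1.8,"ty":3.9,"tz":0,"rx":0,"ry":0,"rz":0.126},{"fingers":0,"tx":1.8,"ty":3.9,"tz":0,"rx":0,"ry":0,"rz":0.126},{"fingers":0,"tx":1.8,"ty":3.9,"tz":0,"rx":0,"ry":0,"rz":0.126}]}}

```text
time_s: 1.9
tcp_pos: [336.2, -281.3, 256.6]
tool_rot: [0.789, 0.615, -0.0, 0.0]
force: [0.9, 0.0, -0.2]
opening: -0.1
finger_force: 0.0
```

Emit:
{"api": "carry_out", "payload": {"motion": [{"fingers":0,"tx":2.0,"ty":4.4,"tz":0,"rx":0,"ry":0,"rz":0},{"fingers":0,"tx":2.0,"ty":4.4,"tz":0,"rx":0,"ry":0,"rz":0},{"fingers":0,"tx":2.0,"ty":4.4,"tz":0,"rx":0,"ry":0,"rz":0},{"fingers":0,"tx":2.0,"ty":4.4,"tz":0,"rx":0,"ry":0,"rz":0},{"fingers":0,"tx":2.0,"ty":4.4,"tz":0,"rx":0,"ry":0,"rz":0},{"fingers":0,"tx":2.0,"ty":4.4,"tz":0,"rx":0,"ry":0,"rz":0},{"fingers":0,"tx":2.0,"ty":4.4,"tz":0,"rx":0,"ry":0,"rz":0},{"fingers":0,"tx":2.0,"ty":4.4,"tz":0,"rx":0,"ry":0,"rz":0}]}}

```text
time_s: 2.7
tcp_pos: [496.4, 70.8, 256.6]
tool_rot: [0.79, 0.613, 0.0, 0.0]
force: [1.4, -1.2, 0.7]
opening: 0.2
finger_force: 0.0
```

Emit:
{"api": "carry_out", "payload": {"motion": [{"fingers":0,"tx":1.6,"ty":3.6,"tz":0,"rx":0,"ry":0,"rz":0},{"fingers":0,"tx":1.6,"ty":3.6,"tz":0,"rx":0,"ry":0,"rz":0},{"fingers":0,"tx":1.45,"ty":3.6,"tz":0,"rx":0,"ry":0,"rz":0},{"fingers":0,"tx":0,"ty":0,"tz":-3.2,"rx":0,"ry":0,"rz":0},{"fingers":0,"tx":0,"ty":0,"tz":-3.2,"rx":0,"ry":0,"rz":0},{"fingers":0,"tx":0,"ty":0,"tz":-3.2,"rx":0,"ry":0,"rz":0},{"fingers":0,"tx":0,"ty":0,"tz":-3.2,"rx":0,"ry":0,"rz":0},{"fingers":0,"tx":0,"ty":0,"tz":0,"rx":0,"ry":0,"rz":0}]}}

```text
time_s: 3.5
tcp_pos: [539.9, 175.8, 124.5]
tool_rot: [0.79, 0.613, -0.003, -0.001]
force: [-0.3, 0.9, 0.7]
opening: -0.0
finger_force: 0.0
```

```bash
python3 - <<'E'
from h import *
a=manip.get_image("scene")[100:220,190:350];b=manip.get_image("top")[150:270,170:330]
cv2.imwrite("pics/c.png",cv2.resize(np.hstack([a,b]),(800,300),interpolation=cv2.INTER_CUBIC))
E
```

```text
(no output)
```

View pics/c.png

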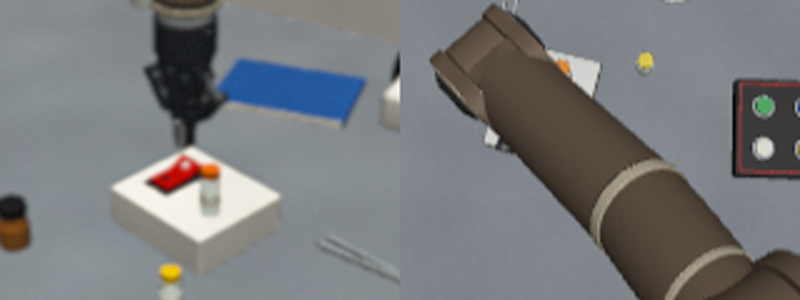

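The fingertip sits over the white-dot half (scene crop about (183,140), dot at (185,162)), and the orange vial is clear. Next I press.

Emit:
{"api": "carry_out", "payload": {"motion": [{"fingers":0,"tx":0,"ty":0,"tz":0,"rx":0,"ry":0,"rz":0},{"fingers":0,"tx":0.1,"ty":0.2,"tz":-0.8,"rx":0,"ry":0,"rz":0},{"fingers":0,"tx":0,"ty":0,"tz":-0.8,"rx":0,"ry":0,"rz":0},{"fingers":0,"tx":0,"ty":0,"tz":-0.6,"rx":0,"ry":0,"rz":0},{"fingers":0,"tx":0,"ty":0,"tz":-0.4,"rx":0,"ry":0,"rz":0},{"fingers":0,"tx":0,"ty":0,"tz":-0.3,"rx":0,"ry":0,"rz":0},{"fingers":0,"tx":0,"ty":0,"tz":-0.2,"rx":0,"ry":0,"rz":0},{"fingers":0,"tx":0,"ty":0,"tz":0,"rx":0,"ry":0,"rz":0}]}}

```text
time_s: 4.4
tcp_pos: [543.2, 179.3, 97.2]
tool_rot: [0.79, 0.613, -0.0, -0.0]
force: [-0.3, -0.3, -0.3]
opening: -0.5
finger_force: 0.0
```

Emit:
{"api": "carry_out", "payload": {"motion": [{"fingers":0,"tx":0,"ty":0,"tz":-0.1,"rx":0,"ry":0,"rz":0},{"fingers":0,"tx":0,"ty":0,"tz":-0.1,"rx":0,"ry":0,"rz":0},{"fingers":0,"tx":0,"ty":0,"tz":-0.1,"rx":0,"ry":0,"rz":0},{"fingers":0,"tx":0,"ty":0,"tz":-0.1,"rx":0,"ry":0,"rz":0},{"fingers":0,"tx":0,"ty":0,"tz":0,"rx":0,"ry":0,"rz":0},{"fingers":0,"tx":0,"ty":0,"tz":0,"rx":0,"ry":0,"rz":0},{"fingers":0,"tx":0,"ty":0,"tz":0,"rx":0,"ry":0,"rz":0},{"fingers":0,"tx":0,"ty":0,"tz":0,"rx":0,"ry":0,"rz":0}]}}

```text
time_s: 5.2
tcp_pos: [543.2, 179.0, 93.2]
tool_rot: [0.79, 0.613, -0.0, 0.0]
force: [0.6, 0.7, 1.2]
opening: -0.3
finger_force: 0.5
```

Tip at about 68 with only a small force. I'll go on down in small steps until it meets the hard stop.

Emit:
{"api": "carry_out", "payload": {"motion": [{"fingers":0,"tx":0,"ty":0,"tz":-0.1,"rx":0,"ry":0,"rz":0},{"fingers":0,"tx":0,"ty":0,"tz":-0.1,"rx":0,"ry":0,"rz":0},{"fingers":0,"tx":0,"ty":0,"tz":0,"rx":0,"ry":0,"rz":0},{"fingers":0,"tx":0,"ty":0,"tz":0,"rx":0,"ry":0,"rz":0},{"fingers":0,"tx":0,"ty":0,"tz":0,"rx":0,"ry":0,"rz":0},{"fingers":0,"tx":0,"ty":0,"tz":0,"rx":0,"ry":0,"rz":0},{"fingers":0,"tx":0,"ty":0,"tz":0,"rx":0,"ry":0,"rz":0},{"fingers":0,"tx":0,"ty":0,"tz":0,"rx":0,"ry":0,"rz":0}]}}

```text
time_s: 6.0
tcp_pos: [543.3, 179.0, 92.8]
tool_rot: [0.79, 0.613, 0.0, 0.001]
force: [-5.4, -2.7, 17.0]
opening: -0.1
finger_force: 8.5
```

The rocker has hit its hard stop: tip about 68 mm, 17 N. Next I lift and travel to green.

Emit:
{"api": "carry_out", "payload": {"motion": [{"fingers":0,"tx":0,"ty":0,"tz":2.0,"rx":0,"ry":0,"rz":0},{"fingers":0,"tx":0,"ty":0,"tz":4.0,"rx":0,"ry":0,"rz":0},{"fingers":0,"tx":0,"ty":0,"tz":4.5,"rx":0,"ry":0,"rz":0},{"fingers":0,"tx":0.3,"ty":-4.0,"tz":0,"rx":0,"ry":0,"rz":0},{"fingers":0,"tx":0.3,"ty":-4.0,"tz":0,"rx":0,"ry":0,"rz":0},{"fingers":0,"tx":0.3,"ty":-4.0,"tz":0,"rx":0,"ry":0,"rz":0},{"fingers":0,"tx":0.3,"ty":-4.0,"tz":0,"rx":0,"ry":0,"rz":0},{"fingers":0,"tx":0.3,"ty":-4.0,"tz":0,"rx":0,"ry":0,"rz":0}]}}

```text
time_s: 6.8
tcp_pos: [557.8, -23.0, 196.1]
tool_rot: [0.79, 0.613, -0.0, 0.0]
force: [0.7, -0.2, 0.8]
opening: -0.0
finger_force: 0.0
```

Emit:
{"api": "carry_out", "payload": {"motion": [{"fingers":0,"tx":0.3,"ty":-4.0,"tz":0,"rx":0,"ry":0,"rz":0},{"fingers":0,"tx":0.3,"ty":-4.0,"tz":0,"rx":0,"ry":0,"rz":0},{"fingers":0,"tx":0.3,"ty":-4.0,"tz":0,"rx":0,"ry":0,"rz":0},{"fingers":0,"tx":0.1,"ty":-4.0,"tz":0,"rx":0,"ry":0,"rz":0},{"fingers":0,"tx":0,"ty":0,"tz":0,"rx":0,"ry":0,"rz":0},{"fingers":0,"tx":0,"ty":0,"tz":0,"rx":0,"ry":0,"rz":0},{"fingers":0,"tx":0,"ty":0,"tz":0,"rx":0,"ry":0,"rz":0},{"fingers":0,"tx":0,"ty":0,"tz":0,"rx":0,"ry":0,"rz":0}]}}

```text
time_s: 7.6
tcp_pos: [568.3, -179.2, 196.4]
tool_rot: [0.789, 0.614, 0.0, -0.0]
force: [-0.7, 0.5, 0.5]
opening: -0.3
finger_force: 0.0
```

```bash
python3 - <<'E'
from h import *
a=manip.get_image("scene")[130:280,140:340]
cv2.imwrite("pics/d.png",cv2.resize(a,(800,600),interpolation=cv2.INTER_CUBIC))
E
```

```text
(no output)
```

View pics/d.png

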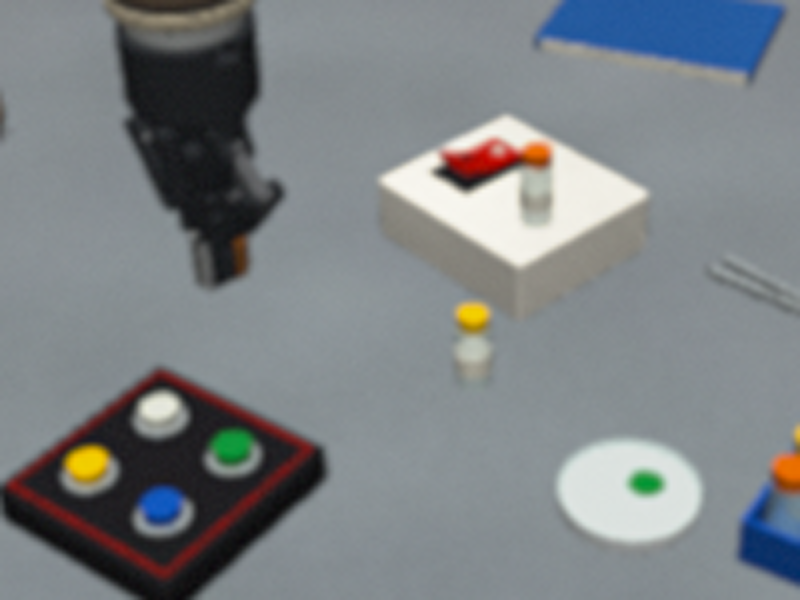

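The rocker has tilted over, with its near half now raised at about (460,160), and the vials stand undisturbed. The gripper hangs above green at (232,445). Next I press green: its fully-in height is a TCP z of about 64.

Emit:
{"api": "carry_out", "payload": {"motion": [{"fingers":0,"tx":0,"ty":-0.25,"tz":-4.0,"rx":0,"ry":0,"rz":0},{"fingers":0,"tx":0,"ty":0,"tz":-4.0,"rx":0,"ry":0,"rz":0},{"fingers":0,"tx":0,"ty":0,"tz":-3.0,"rx":0,"ry":0,"rz":0},{"fingers":0,"tx":0,"ty":0,"tz":-0.8,"rx":0,"ry":0,"rz":0},{"fingers":0,"tx":0,"ty":0,"tz":-0.5,"rx":0,"ry":0,"rz":0},{"fingers":0,"tx":0,"ty":0,"tz":-0.3,"rx":0,"ry":0,"rz":0},{"fingers":0,"tx":0,"ty":0,"tz":-0.2,"rx":0,"ry":0,"rz":0},{"fingers":0,"tx":0,"ty":0,"tz":-0.2,"rx":0,"ry":0,"rz":0}]}}

```text
time_s: 8.45
tcp_pos: [569.2, -183.1, 67.7]
tool_rot: [0.79, 0.613, 0.001, 0.001]
force: [-0.4, 1.7, 2.9]
opening: -0.1
finger_force: 1.5
```

Emit:
{"api": "carry_out", "payload": {"motion": [{"fingers":0,"tx":0,"ty":0,"tz":-0.1,"rx":0,"ry":0,"rz":0},{"fingers":0,"tx":0,"ty":0,"tz":-0.1,"rx":0,"ry":0,"rz":0},{"fingers":0,"tx":0,"ty":0,"tz":-0.1,"rx":0,"ry":0,"rz":0},{"fingers":0,"tx":0,"ty":0,"tz":-0.1,"rx":0,"ry":0,"rz":0},{"fingers":0,"tx":0,"ty":0,"tz":0,"rx":0,"ry":0,"rz":0},{"fingers":0,"tx":0,"ty":0,"tz":0,"rx":0,"ry":0,"rz":0},{"fingers":0,"tx":0,"ty":0,"tz":0,"rx":0,"ry":0,"rz":0},{"fingers":0,"tx":0,"ty":0,"tz":0,"rx":0,"ry":0,"rz":0}]}}

```text
time_s: 9.25
tcp_pos: [569.2, -183.3, 64.0]
tool_rot: [0.79, 0.613, 0.001, 0.001]
force: [-1.3, 2.7, 15.6]
opening: 0.1
finger_force: 7.6
```

Green is at its hard stop (TCP 64.0, 15.6 N). Next I lift and move to yellow.

Emit:
{"api": "carry_out", "payload": {"motion": [{"fingers":0,"tx":0,"ty":0,"tz":3.0,"rx":0,"ry":0,"rz":0},{"fingers":0,"tx":0,"ty":0,"tz":3.5,"rx":0,"ry":0,"rz":0},{"fingers":0,"tx":-2.2,"ty":-2.1,"tz":0,"rx":0,"ry":0,"rz":0},{"fingers":0,"tx":-2.2,"ty":-2.1,"tz":0,"rx":0,"ry":0,"rz":0},{"fingers":0,"tx":-2.2,"ty":-2.1,"tz":0,"rx":0,"ry":0,"rz":0},{"fingers":0,"tx":0,"ty":0,"tz":0,"rx":0,"ry":0,"rz":0},{"fingers":0,"tx":0,"ty":0,"tz":0,"rx":0,"ry":0,"rz":0},{"fingers":0,"tx":0,"ty":0,"tz":0,"rx":0,"ry":0,"rz":0}]}}

```text
time_s: 10.05
tcp_pos: [502.7, -245.8, 127.3]
tool_rot: [0.79, 0.613, 0.0, -0.0]
force: [0.7, -0.4, 1.0]
opening: -0.1
finger_force: 0.0
```

```bash
python3 - <<'E'
from h import *
a=manip.get_image("scene")[180:285,120:260]
cv2.imwrite("pics/e.png",cv2.resize(a,(800,600),interpolation=cv2.INTER_CUBIC))
E
```

```text
(no output)
```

View pics/e.png

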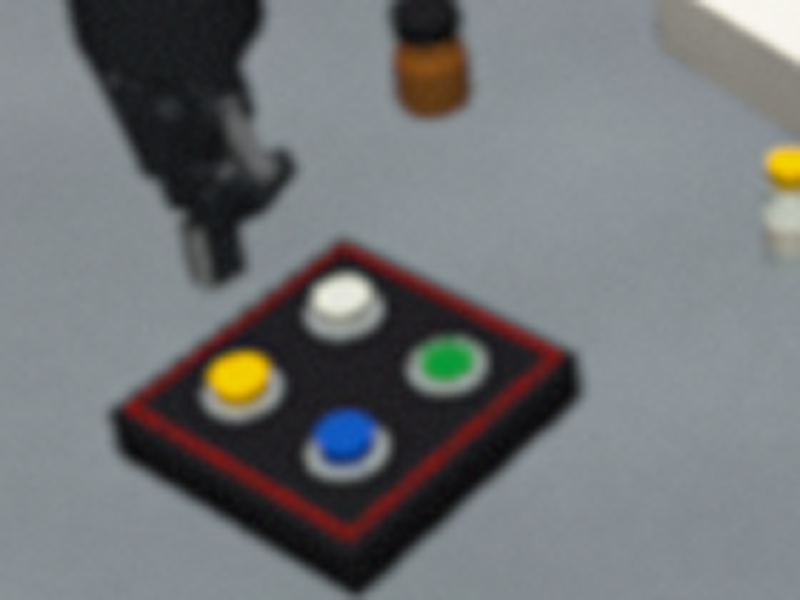

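Green at (447,358) is clearly lower than the rest, while blue and white are out. The tip is above yellow at (238,375). Next I press yellow.

Emit:
{"api": "carry_out", "payload": {"motion": [{"fingers":0,"tx":0,"ty":0,"tz":-2.0,"rx":0,"ry":0,"rz":0},{"fingers":0,"tx":0,"ty":0,"tz":-2.0,"rx":0,"ry":0,"rz":0},{"fingers":0,"tx":0,"ty":0,"tz":-0.9,"rx":0,"ry":0,"rz":0},{"fingers":0,"tx":0,"ty":0,"tz":-0.5,"rx":0,"ry":0,"rz":0},{"fingers":0,"tx":0,"ty":0,"tz":-0.2,"rx":0,"ry":0,"rz":0},{"fingers":0,"tx":0,"ty":0,"tz":-0.2,"rx":0,"ry":0,"rz":0},{"fingers":0,"tx":0,"ty":0,"tz":-0.2,"rx":0,"ry":0,"rz":0},{"fingers":0,"tx":0,"ty":0,"tz":-0.1,"rx":0,"ry":0,"rz":0}]}}

```text
time_s: 10.9
tcp_pos: [502.7, -246.0, 66.8]
tool_rot: [0.79, 0.613, 0.0, 0.0]
force: [0.8, 2.3, 3.0]
opening: 0.0
finger_force: 1.5
```

Emit:
{"api": "carry_out", "payload": {"motion": [{"fingers":0,"tx":0,"ty":0,"tz":-0.1,"rx":0,"ry":0,"rz":0},{"fingers":0,"tx":0,"ty":0,"tz":-0.1,"rx":0,"ry":0,"rz":0},{"fingers":0,"tx":0,"ty":0,"tz":-0.1,"rx":0,"ry":0,"rz":0},{"fingers":0,"tx":0,"ty":0,"tz":0,"rx":0,"ry":0,"rz":0},{"fingers":0,"tx":0,"ty":0,"tz":0,"rx":0,"ry":0,"rz":0},{"fingers":0,"tx":0,"ty":0,"tz":0,"rx":0,"ry":0,"rz":0},{"fingers":0,"tx":0,"ty":0,"tz":0,"rx":0,"ry":0,"rz":0},{"fingers":0,"tx":0,"ty":0,"tz":0,"rx":0,"ry":0,"rz":0}]}}

```text
time_s: 11.7
tcp_pos: [502.7, -246.3, 64.1]
tool_rot: [0.79, 0.613, 0.0, 0.0]
force: [-1.5, 2.8, 9.2]
opening: 0.0
finger_force: 4.7
```

Yellow is at its hard stop (64.1, 9 N). I'll push 1 mm further to confirm, then lift.

Emit:
{"api": "carry_out", "payload": {"motion": [{"fingers":0,"tx":0,"ty":0,"tz":-0.1,"rx":0,"ry":0,"rz":0},{"fingers":0,"tx":0,"ty":0,"tz":0,"rx":0,"ry":0,"rz":0},{"fingers":0,"tx":0,"ty":0,"tz":0,"rx":0,"ry":0,"rz":0},{"fingers":0,"tx":0,"ty":0,"tz":3.0,"rx":0,"ry":0,"rz":0},{"fingers":0,"tx":0,"ty":0,"tz":4.0,"rx":0,"ry":0,"rz":0},{"fingers":0,"tx":0,"ty":0,"tz":4.0,"rx":0,"ry":0,"rz":0},{"fingers":0,"tx":0,"ty":0,"tz":0,"rx":0,"ry":0,"rz":0},{"fingers":0,"tx":0,"ty":0,"tz":0,"rx":0,"ry":0,"rz":0}]}}

```text
time_s: 12.5
tcp_pos: [502.3, -247.3, 173.0]
tool_rot: [0.79, 0.613, -0.0, 0.001]
force: [-0.8, -0.6, -1.4]
opening: 0.5
finger_force: 0.0
```

```bash
python3 - <<'E'
from h import *
a=manip.get_image("scene")[120:285,120:340]
cv2.imwrite("pics/f.png",cv2.resize(a,(800,600),interpolation=cv2.INTER_CUBIC))
E
```

```text
(no output)
```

View pics/f.png

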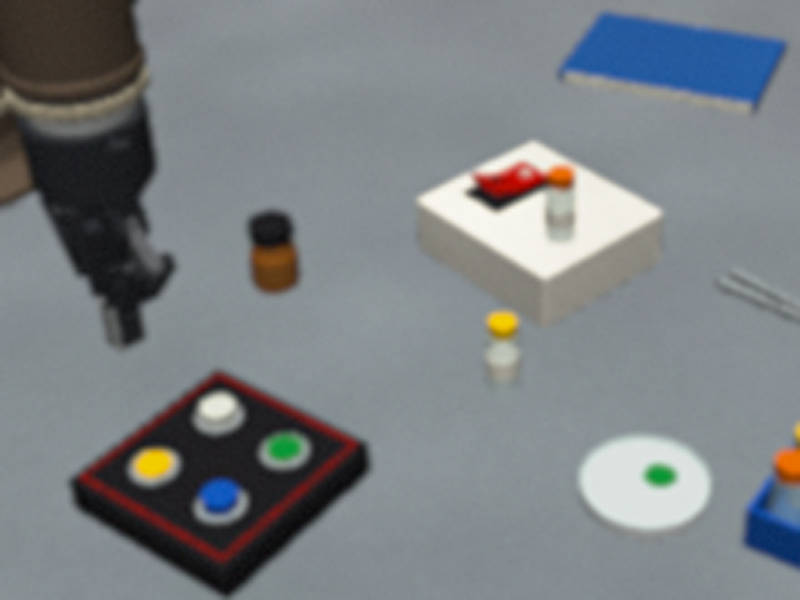

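Yellow (153,463) and green (285,448) are in, blue and white are out, the rocker is on, and the gripper is clear of everything.

```bash
python3 -c "
from rig import manip
print(manip.finish_job())"
```

```text
the job is handed in; nothing more can be done
None
```

The job is handed in: the rocker, then the green key, then the yellow key were each pressed to the hard stop in that order. The last picture shows blue and white still out, and the vials and jar upright and undisturbed; the judge's verdict was not shown.

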